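Take the ball candle's dish off its twist-lock stand

ROBOT

A 7-joint arm with a two-finger parallel gripper is mounted at the origin on a cart in front of the work surface, level with it; the furniture and walls round the work are solid. World frame = base frame: x ahead of the robot, y to its left, z up, the work surface at z = 0. Lengths are in m, angles in rad, forces in N, time in s.
With the tool pointing down it reaches from about 0.4 to 0.875 m from the base axis. Payload 19.3 kg.
Tool frame: the origin (TCP) lies on the centre line of the jaws, within the pads' length; the fingertips stand 22 mm ahead of it and the grasp point (between the pads) lies 3 mm ahead of it (r.tcp_to_tips is the distance from the TCP to the fingertips, in m); y points along the fingers, z is the direction in which the jaws open and shut, and the axes are right-handed (so a half turn about y gives the same grasp; the last joint's range is limited). The gripper opens to 85 mm and grips with 20 to 120 N. Pads are 22 mm wide; open, the fingers measure 114 mm over their backs; the gripper's body (76 mm by 85 mm) begins 54 mm behind the grasp point. The pads swing forward as they close: fully open they stand 13 mm farther back than shut.
Start: joints at [1.196, 0.521, -0.036, 1.599, 0.021, 1.021, -0.113], TCP at [0.188, -0.596, 0.219] pointing down, gripper open.
Joint ranges: [-2.91, 2.91], [-0.3, 2.13], [-1.5, 1.42], [0.17, 2.43], [-1.26, 4.41], [0.16, 1.93], [-2.52, 2.52]. Speed limits (rad/s): [1.89, 1.89, 2.39, 2.39, 3.01, 3.01, 3.01].

INTERFACE

Orientations are given as a 3x3 rotation matrix whose columns are the frame's x, y, z axes.
In Python, from station import r, cams gives the robot as it stands. The module is installed in compiled form; this text tells all that it offers.
- The arm moves only by the tool jog_arm, never from a script. Its argument "deltas" is a list of rows, each a list of 7 numbers: the shift along the tool's x, y, z in units of 1 m (1.0 is 1 m), then the turn, a rotation vector about the tool's x, y, z in units of pi rad (1.0 is pi rad), then the gripper's target within -1 to 1 (fully open at 1, half-way at 0, shut at -1). In form: [[tx, ty, tz, ax, ay, az, hand], ...]. A call has 1 to 10 rows; each row is the pose to reach, as a shift and turn from the pose measured when the call began, along the tool's axes at that moment, turning the shorter way round; what a row does not reach only later rows make up. A row lasts 1/10 s, in which the tool goes at most 50 mm and 8.59 degrees, less where a joint would pass 70% of its speed; a pose out of reach is approached as far as the arm can. A call with a number of a shift or a turn outside -1 to 1 is refused whole. A call with a gripper value outside its range is refused whole. The fingers move at their own pace and stop on an object; "force" is the grip in N (left out, the last holds). Time passes only in rows, so rows that repeat a pose let the fingers close. It gives the time, the measured TCP pose, the force and the opening at its end, in the units of the state.
- r.get_state(): the state, without advancing time (a new reading comes with each control period).
- cams.camera(name): name is "scene" or "top"; returns a dict with "color" (420x560x3 uint8, red, green, blue), "z_map" (420x560 float32, m along the optical axis (not along the pixel's ray), 0 where there is no reading), "intrinsics" (3x3 intrinsics, pixels), "world_from_camera" (4x4, takes a point from camera to world coordinates). Camera axes: x right, y down, z forward; pixel columns grow to the right and rows downward; lengths in m; the calibration is good to about 2 mm. A picture is of the moment at which its call begins.
- r.sign_off(): hands the job in, once; it reports no verdict.
The state is a dict: "clock": time; "joints": joint angles; "qvel": joint speeds; "joint_torque": joint torques, N m; "position": TCP position; "tool_rot": TCP orientation; "force": force on the tool from outside, world axes, zero at the start; "moment": the same for the moment, N m; "grip_width": opening from 0.0 (shut) to 1.0 (fully open).
Only numpy, scipy, OpenCV 4.12 (cv2) and the standard library are available. Lean on these libraries where they do the work, as an engineer would, in place of code of your own. Each camera call takes 0.05 s, during which the arm holds its last target.

TASK

The ball candle has cooled: take its brass carrying dish off the stand by the wooden handle. Turn the dish a quarter turn anticlockwise (seen from above) to free the twist lock, draw its stem straight up out of the stand's tube, and finish still holding the dish level and still, clear above the stand, with the loose ball resting in the middle of the dish. Do not touch the ball, do not tip the dish, and leave the other things on the bench alone.

Things in the scene. Friction and masses are not known exactly. Their poses are not given: they have to be found in the camera images.
- dish_handle (a point): centre of the wooden handle of the brass carrying dish: a level bar 74 long (x axis), 16 wide (y), 20 high (z up), rounded edges, on top of an arch of 6 mm brass rod over the dish whose uprights stand 61 mm either side. Free to grip from above across its width, 93 mm clear above the dish's floor, 36 above the ball's wick. It lies on the dish's vertical axis
- dish: the loose brass dish, one rigid piece with handle and stem, 0.3 to 0.4 kg, round, 134 across; origin at the centre of its hub's underside, 108 mm below the handle's centre, where it rests on the mouth of the stand's tube. Axes parallel to the handle's (x along the handle, z up)
- dish_seat (a point): middle of the dish's flat inner floor (28 across), 4 mm above the dish's origin, where the ball rests; outside it the dish rises at 12 degrees, then 21, to a rim 23 mm above the origin
- stem_end (a point): lower end of the round stem, 24 in diameter, that runs 66 mm down from the dish's hub into the stand's tube
- cross_pin (a point): middle of the steel cross pin, 5 thick and 44 long, through the stem 45.5 mm below the dish's origin; parallel to the handle's length (x axis). Its ends run in the slots of the stand's tube
- ball_centre (a point): centre of the loose cream wax ball candle, 48 in diameter, about 55 g, with a 10 mm wick; it lies free in the middle of the dish and rolls away if the dish tilts by more than some 10 degrees or is jerked
- ball: the same ball candle; origin at its centre, axes turn with it as it rolls
- stand: the stand that carries the dish: round dark cast foot, 100 across, heavy, stands fast, with an upright steel tube 36 outside, 27 inside, 80 high; origin at the centre of the foot's underside, z up. Two opposite L-shaped slots in the tube make a twist lock: their upright legs, 12 wide and open at the top, lie on the +x and -x sides; level runs, 30 to 39 mm above the bench, go off clockwise from above
- stand_mouth (a point): centre of the tube's open mouth. The pin starts in the level runs, the handle's x axis 84 to 94 degrees clockwise of the stand's x axis; turned anticlockwise it comes into line and can be drawn up only within about 10 degrees of line (either way round); a stop ends the turn about 10 degrees beyond line. It turns freely, with 1.5 mm play all round
- empty_stand: a second stand of the same kind, empty and fixed, not used; origin at the centre of its foot's underside
- seal_stamp: bystander: brass stamp with a turned dark wooden handle, standing, 28 wide, 82 high, origin at its underside
- dropper_bottle: bystander: amber dropper bottle, 36 wide, 105 high, origin at its underside
- spool: bystander: wooden spool of wick, 52 wide, 36 high, origin at its underside
Things that resemble listed ones, but are neither listed nor needed, are in the scene too. What is shaped like the stand but green or pink is not meant.

How it is judged:
By the outcome, as a careful person would: the job done as asked, in the order asked, and still so for the second after the job is handed in, while the arm keeps its last pose, push and grip.
It also fails if it takes over 38 s, if anything falls off the work surface, if the arm or the gripper's body presses on something with over 40 N, if the wrist force passes 120 N, or if a joint passes its speed limit or range.

## Working session

There is one attempt and no reset: what is moved stays moved. The work goes in short steps, Python scripts to look and compute and a tool call to move; the robot and the scene stay as the last step left them, time stands still between calls to the robot, and variables do not carry over. Pictures are saved under pics/ and viewed, and the job is handed in when it is done.

Besides the shell and the picture viewer there is one more tool, called after "Call:" by a JSON object that holds its "fn" and its "kwargs". jog_arm: Moves the arm, as the interface text tells. Its arguments: {"type":"object","properties":{"deltas":{"type":"array","items":{"type":"array","items":{"type":"number"}}},"force":{"type":"number"}},"required":["deltas"]}

```bash
mkdir -p pics
python3 - <<'E'
from station import r,cams
import cv2,numpy as np,pickle
s=r.get_state();print(s['clock'],s['position'],s['tool_rot'],s['grip_width'],r.tcp_to_tips)
D={}
for n in('scene','top'):
    c=cams.camera(n);D[n]=c
    cv2.imwrite(f'pics/{n}0.png',cv2.resize(c['color'][:,:,::-1],None,fx=1.4,fy=1.4))
    print(n,c['world_from_camera'].round(3).tolist(),c['intrinsics'].tolist())
pickle.dump(D,open('d0.pkl','wb'))
E
```

```text
0.0 [ 0.18741024 -0.59586167  0.21810834] [[-9.53919882e-01 -4.20618590e-04  3.00061129e-01]
 [-3.00061414e-01  1.08960952e-03 -9.53919263e-01]
 [ 7.42867143e-05 -9.99999318e-01 -1.16561159e-03]] 0.9991344939748205 0.022
scene [[-0.826, -0.399, 0.399, 0.022], [-0.564, 0.564, -0.603, 0.817], [0.016, -0.723, -0.69, 1.0], [0.0, 0.0, 0.0, 1.0]] [[463.78906242907453, 0.0, 279.7425674312134], [0.0, 463.78906242907453, 207.0691776751204], [0.0, 0.0, 1.0]]
top [[0.091, -0.973, 0.211, 0.226], [-0.996, -0.09, 0.013, 0.067], [0.006, -0.211, -0.977, 1.463], [0.0, 0.0, 0.0, 1.0]] [[504.14778020788214, 0.0, 279.53620273374054], [0.0, 504.14778020788214, 204.49787378488153], [0.0, 0.0, 1.0]]
```

View pics/scene0.png

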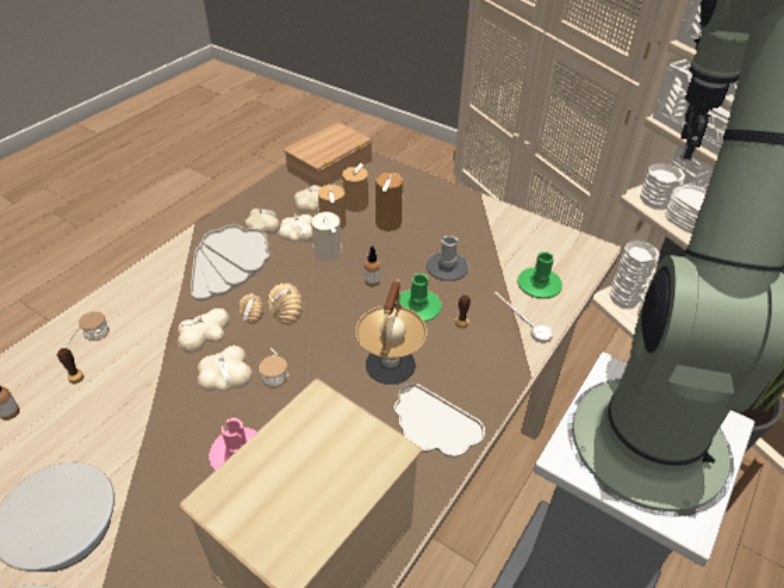

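View pics/top0.png

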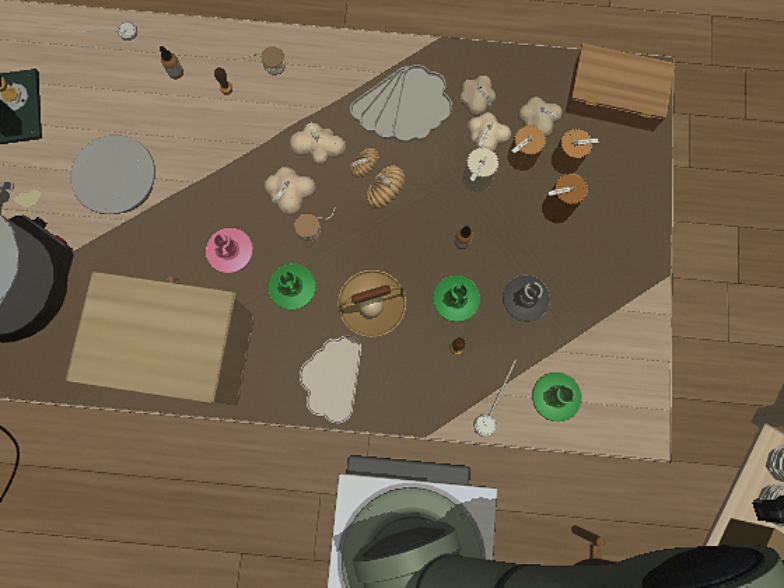

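```bash
cat > h.py <<'E'
import numpy as np,cv2
def cloud(c):
    z=c['z_map'];K=c['intrinsics'];v,u=np.mgrid[:z.shape[0],:z.shape[1]]
    P=np.stack([(u-K[0,2])/K[0,0]*z,(v-K[1,2])/K[1,1]*z,z],-1)
    T=c['world_from_camera'];W=P@T[:3,:3].T+T[:3,3];W[z==0]=np.nan;return W
def handle(c,zmin,zmax,ctr,rad=.1):
    W=cloud(c);m=(W[...,2]>zmin)&(W[...,2]<zmax)&(np.hypot(W[...,0]-ctr[0],W[...,1]-ctr[1])<rad)
    p=W[m];rc,sz,a=cv2.minAreaRect((p[:,:2]*1000).astype(np.float32))
    b=cv2.boxPoints((rc,sz,a));e=b[1]-b[0];f=b[2]-b[1]
    l=e if np.hypot(*e)>np.hypot(*f) else f
    return p,rc,sz,np.degrees(np.arctan2(l[1],l[0]))
E
python3 - <<'E'
from h import *
import pickle
D=pickle.load(open('d0.pkl','rb'))
W=cloud(D['top']);print(W[210,265],W[294*10//14,371*10//14])
W2=cloud(D['scene'])
c0=W[294*10//14,371*10//14]
for n in D:
    for lo,hi in((.182,.205),(.19,.205)):
        p,rc,sz,a=handle(D[n],lo,hi,c0);print(n,len(p),rc,sz,a,p.mean(0),p[:,2].max())
    Wn=cloud(D[n]);col=D[n]['color'].astype(int)
    m=(np.hypot(Wn[...,0]-c0[0],Wn[...,1]-c0[1])<.1)&(Wn[...,2]>.03)
    zz=np.where(m);print(zz[0].min(),zz[0].max(),zz[1].min(),zz[1].max())
    y0,x0=zz[0].min()-10,zz[1].min()-10
    crop=D[n]['color'][y0:y0+110,x0:x0+110,::-1];cv2.imwrite(f'pics/crop_{n}0.png',cv2.resize(crop,None,fx=5,fy=5,interpolation=cv2.INTER_CUBIC));print(x0,y0)
    # rim
    m=(np.hypot(Wn[...,0]-c0[0],Wn[...,1]-c0[1])<.1)&(Wn[...,2]>.085)&(Wn[...,2]<.112)
    q=Wn[m];print('dish',q.min(0),q.max(0),(q.min(0)+q.max(0))/2)
E
```

```text
[0.48079856 0.12022546 0.20075355] [0.48079856 0.12022546 0.20075355]
scene 178 (480.2035217285156, 126.25254821777344) (17.13486671447754, 107.89478302001953) -68.8658 [0.47654775 0.13247611 0.19322277] 0.20030308615436
scene 136 (479.7958679199219, 126.60604858398438) (15.958745956420898, 79.94496154785156) -67.74082 [0.47859789 0.12807252 0.19534437] 0.20030308615436
200 259 254 304
244 190
dish [0.41364957 0.05644722 0.08503068] [0.54895935 0.1921756  0.11188981] [0.48130446 0.12431141 0.09846024]
top 223 (483.494873046875, 122.14788055419922) (16.585182189941406, 111.45523071289062) -68.120605 [0.48229161 0.12190408 0.19443541] 0.20419644508236612
top 186 (484.5746765136719, 119.57846069335938) (16.49603843688965, 88.00635528564453) -68.12059 [0.48308032 0.12117922 0.19601041] 0.20419644508236612
193 240 241 289
231 183
dish [0.41670981 0.05581936 0.08500837] [0.5498043  0.188703   0.11195084] [0.48325706 0.12226118 0.0984796 ]
```

```bash
ls pics
```

```text
crop_scene0.png
crop_top0.png
scene0.png
top0.png
```

View pics/crop_scene0.png

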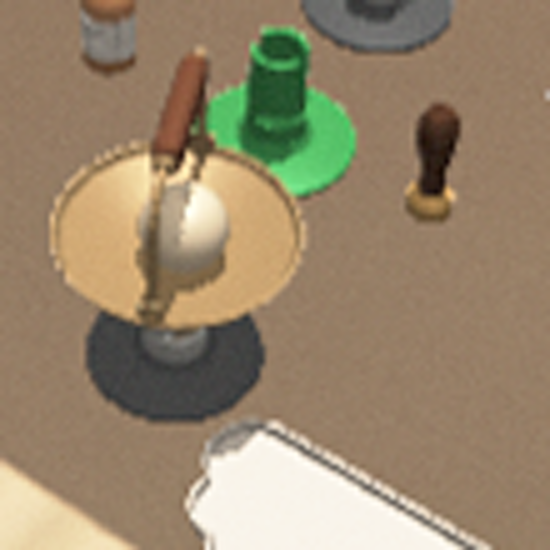

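View pics/crop_top0.png

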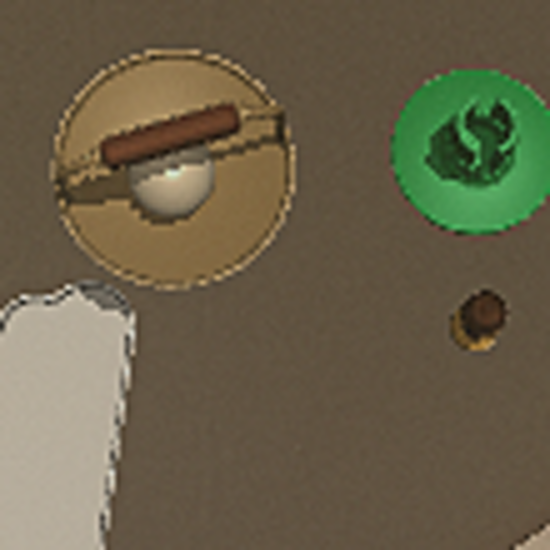

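```bash
cat >> h.py <<'E'
def raypt(c,u,v,zw):
    K=c['intrinsics'];T=c['world_from_camera'];d=T[:3,:3]@np.array([(u-K[0,2])/K[0,0],(v-K[1,2])/K[1,1],1]);o=T[:3,3]
    return o+d*(zw-o[2])/d[2]
def wood(c,ctr,lo,hi,rad=.06):
    W=cloud(c);C=c['color'].astype(float)
    m=(W[...,2]>lo)&(W[...,2]<hi)&(np.hypot(W[...,0]-ctr[0],W[...,1]-ctr[1])<rad)&(C[...,0]>1.6*C[...,2])&(C[...,0]<175)&(C[...,1]<.65*C[...,0])
    return m,W
def conv(s,target,yaw_deg_acw):
    R=np.array(s['tool_rot']);d=np.array(target)-s['position'];return (R.T@d).round(4)
E
python3 - <<'E'
from h import *
import pickle
D=pickle.load(open('d0.pkl','rb'))
for n in D:
    m,W=wood(D[n],(.482,.122),.17,.21)
    v,u=np.where(m);print(n,m.sum(),u.mean(),v.mean(),'zrange',np.nanmin(W[m][:,2]),np.nanmax(W[m][:,2]))
    p=W[m];print(p.mean(0));r=cv2.minAreaRect((p[:,:2]*1000).astype(np.float32));print(r)
    for zz in(.188,.193,.198):print(zz,raypt(D[n],u.mean(),v.mean(),zz).round(4))
W=cloud(D['top'])
m=(W[...,2]>.03)
for (x0,x1,y0,y1) in((.3,.62,.2,.6),(.35,.75,-.5,.05)):
    q=W[m&(W[...,0]>x0)&(W[...,0]<x1)&(W[...,1]>y0)&(W[...,1]<y1)];print(q.min(0),q.max(0))
E
```

```text
scene 108 279.99074074074076 211.25925925925927 zrange 0.18633413376529362 0.20030308615436
[0.47799518 0.12616468 0.19540846]
((479.45623779296875, 124.42617797851562), (13.485380172729492, 73.14143371582031), 22.549802780151367)
0.188 [0.4821 0.12   0.188 ]
0.193 [0.4793 0.1243 0.193 ]
0.198 [0.4764 0.1286 0.198 ]
top 114 265.10526315789474 208.8859649122807 zrange 0.19176623606957643 0.20419644508236612
[0.48451669 0.12038271 0.19688272]
((484.1944580078125, 122.36053466796875), (12.9868803024292, 70.02809143066406), 19.63326644897461)
0.188 [0.4863 0.1208 0.188 ]
0.193 [0.4853 0.1206 0.193 ]
0.198 [0.4843 0.1204 0.198 ]
[0.30002605 0.2793447  0.03002523] [0.60464251 0.59993057 0.23353759]
[ 0.35000605 -0.28488039  0.03016221] [ 0.74976075 -0.03236807  0.14175802]
```

```bash
cat >> h.py <<'E'
def rows(s,pts,yaws,hand):
    R=np.array(s['tool_rot']);out=[]
    from scipy.spatial.transform import Rotation as Ro
    for p,y in zip(pts,yaws):
        a=np.radians(y);z=np.array([np.cos(a),np.sin(a),0]);yy=np.array([0,0,-1.]);Rt=np.stack([np.cross(yy,z),yy,z],1)
        rv=Ro.from_matrix(R.T@Rt).as_rotvec()/np.pi
        out.append([*(R.T@(np.array(p)-s['position'])).round(4).tolist(),*rv.round(4).tolist(),hand])
    return out
E
python3 - <<'E'
from h import *
from station import r
s=r.get_state()
W=np.array([[.187,-.596,.218],[.30,-.53,.28],[.42,-.40,.32],[.50,-.25,.32],[.50,-.05,.32],[.482,.123,.28]])
L=np.r_[0,np.cumsum(np.linalg.norm(np.diff(W,axis=0),axis=1))]
t=np.linspace(0,L[-1],23)[1:]
P=np.stack([np.interp(t,L,W[:,i]) for i in range(3)],1)
Y=np.linspace(-72.5,21.9,23)[1:]
for x in rows(s,P,Y,1): print(x)
E
```

```text
[-0.0346, -0.0168, -0.0081, 0.0003, -0.0241, 0.0, 1]
[-0.0696, -0.0338, -0.0161, 0.0003, -0.0479, -0.0, 1]
[-0.1047, -0.0508, -0.024, 0.0003, -0.0717, -0.0, 1]
[-0.1392, -0.0649, -0.0361, 0.0003, -0.0956, -0.0, 1]
[-0.1728, -0.0737, -0.0554, 0.0003, -0.1194, -0.0, 1]
[-0.2065, -0.0824, -0.0747, 0.0003, -0.1433, -0.0001, 1]
[-0.2401, -0.0912, -0.094, 0.0003, -0.1671, -0.0001, 1]
[-0.2737, -0.0999, -0.1133, 0.0003, -0.1909, -0.0001, 1]
[-0.3032, -0.1017, -0.1394, 0.0003, -0.2148, -0.0001, 1]
[-0.3316, -0.1017, -0.1672, 0.0003, -0.2386, -0.0001, 1]
[-0.3599, -0.1016, -0.1951, 0.0003, -0.2624, -0.0001, 1]
[-0.3883, -0.1016, -0.2229, 0.0003, -0.2863, -0.0001, 1]
[-0.4081, -0.1016, -0.256, 0.0003, -0.3101, -0.0001, 1]
[-0.4201, -0.1015, -0.2939, 0.0003, -0.334, -0.0001, 1]
[-0.432, -0.1015, -0.3319, 0.0003, -0.3578, -0.0002, 1]
[-0.4439, -0.1015, -0.3698, 0.0003, -0.3816, -0.0002, 1]
[-0.4559, -0.1014, -0.4077, 0.0003, -0.4055, -0.0002, 1]
[-0.4657, -0.097, -0.4457, 0.0003, -0.4293, -0.0002, 1]
[-0.4735, -0.0881, -0.4836, 0.0003, -0.4532, -0.0002, 1]
[-0.4812, -0.0791, -0.5216, 0.0003, -0.477, -0.0002, 1]
[-0.489, -0.0702, -0.5595, 0.0003, -0.5008, -0.0002, 1]
[-0.4967, -0.0612, -0.5975, 0.0002, -0.5247, -0.0002, 1]
```

Call:
{"fn": "jog_arm", "kwargs": {"deltas": [[-0.035, -0.017, -0.008, 0, -0.024, 0, 1], [-0.07, -0.034, -0.016, 0, -0.048, 0, 1], [-0.105, -0.051, -0.024, 0, -0.072, 0, 1], [-0.139, -0.065, -0.036, 0, -0.096, 0, 1], [-0.173, -0.074, -0.055, 0, -0.12, 0, 1], [-0.206, -0.082, -0.075, 0, -0.143, 0, 1], [-0.24, -0.091, -0.094, 0, -0.167, 0, 1], [-0.274, -0.1, -0.113, 0, -0.19, 0, 1], [-0.303, -0.102, -0.139, 0, -0.215, 0, 1], [-0.332, -0.102, -0.167, 0, -0.239, 0, 1]]}}

```text
clock: 1.1
position: [0.4548, -0.3358, 0.3204]
tool_rot: [[-0.49, -0.0, 0.872], [-0.872, 0.001, -0.49], [-0.001, -1.0, -0.001]]
force: [1.1, 0.1, 0.1]
grip_width: 1.004
```

Run:
```python
from h import *
from station import r
s=r.get_state();print(s['joints'])
W=np.array([[.4548,-.3358,.32],[.51,-.2,.32],[.50,-.05,.32],[.482,.123,.28]])
L=np.r_[0,np.cumsum(np.linalg.norm(np.diff(W,axis=0),axis=1))]
t=np.linspace(0,L[-1],13)[1:]
P=np.stack([np.interp(t,L,W[:,i]) for i in range(3)],1)
Y=np.linspace(-29.3,21.9,13)[1:]
for x in rows(s,P,Y,1): print(x)
```

```text
[ 0.76143667  0.34697836 -0.30934716  1.61509584  0.11073454  1.19746162
 -0.08325691]
[-0.0393, 0.0005, -0.005, 0.0002, -0.0239, -0.0002, 1]
[-0.0786, 0.0005, -0.01, 0.0002, -0.0476, -0.0002, 1]
[-0.1179, 0.0005, -0.0149, 0.0002, -0.0713, -0.0002, 1]
[-0.1553, 0.0006, -0.0249, 0.0002, -0.0951, -0.0002, 1]
[-0.1885, 0.0006, -0.0466, 0.0002, -0.1188, -0.0002, 1]
[-0.2217, 0.0006, -0.0683, 0.0001, -0.1425, -0.0002, 1]
[-0.2548, 0.0007, -0.0899, 0.0001, -0.1662, -0.0002, 1]
[-0.2872, 0.0052, -0.1119, 0.0001, -0.1899, -0.0002, 1]
[-0.3187, 0.0141, -0.1342, 0.0001, -0.2136, -0.0003, 1]
[-0.3502, 0.023, -0.1565, 0.0001, -0.2373, -0.0003, 1]
[-0.3817, 0.0319, -0.1788, 0.0001, -0.261, -0.0003, 1]
[-0.4132, 0.0408, -0.2011, 0.0001, -0.2847, -0.0003, 1]
```

Call:
{"fn": "jog_arm", "kwargs": {"deltas": [[-0.04, 0, -0.005, 0, -0.024, 0, 1], [-0.08, 0, -0.01, 0, -0.048, 0, 1], [-0.118, 0, -0.015, 0, -0.071, 0, 1], [-0.155, 0, -0.025, 0, -0.095, 0, 1], [-0.19, 0, -0.047, 0, -0.12, 0, 1], [-0.222, 0, -0.068, 0, -0.143, 0, 1], [-0.255, 0, -0.09, 0, -0.166, 0, 1], [-0.287, 0.005, -0.112, 0, -0.19, 0, 1], [-0.33, 0.014, -0.142, 0, -0.22, 0, 1], [-0.37, 0.025, -0.17, 0, -0.25, 0, 1]]}}

```text
clock: 2.1
position: [0.4878, 0.0684, 0.2964]
tool_rot: [[0.273, 0.0, 0.962], [-0.962, 0.001, 0.273], [-0.0, -1.0, 0.001]]
force: [1.3, 0.5, 0.1]
grip_width: 0.999
```

Run:
```python
from h import *
from station import r
s=r.get_state();print(s['clock'],s['position'],s['joints'])
for x in rows(s,[[.482,.1228,.27]]*1,[21.9],1): print(x)
```

```text
2.1 [0.48778646 0.06843639 0.29641089] [ 0.27133362  0.27765232 -0.65222259  1.81464552  0.18630337  1.11055133
 -0.16923102]
[-0.0539, 0.0264, 0.0093, -0.0002, -0.0337, -0.0001, 1]
```

Call:
{"fn": "jog_arm", "kwargs": {"deltas": [[-0.02, 0.009, 0.003, 0, -0.012, 0, 1], [-0.04, 0.018, 0.006, 0, -0.024, 0, 1], [-0.054, 0.0265, 0.0093, 0, -0.034, 0, 1], [-0.054, 0.0265, 0.0093, 0, -0.034, 0, 1]]}}

```text
clock: 2.5
position: [0.4814, 0.1243, 0.2689]
tool_rot: [[0.377, -0.001, 0.926], [-0.926, 0.001, 0.377], [-0.001, -1.0, -0.001]]
force: [-0.5, -0.6, 0.0]
grip_width: 1.003
```

Run:
```python
from h import *
from station import r,cams
import pickle
D={}
for n in('scene','top'):
    c=cams.camera(n);D[n]=c
    u0,v0=(200,150) if n=='scene' else (180,120)
    cv2.imwrite(f'pics/{n}1.png',cv2.resize(c['color'][v0:v0+150,u0:u0+180,::-1],None,fx=4,fy=4,interpolation=cv2.INTER_CUBIC))
s=r.get_state();print(s['clock'],s['position'],s['tool_rot'],s['joints'])
for x in rows(s,[[.482,.1228,.191]]*1,[21.9],1): print(x)
```

```text
2.6 [0.48215562 0.12238477 0.26980775] [[ 3.73030878e-01 -8.73229926e-05  9.27818925e-01]
 [-9.27818846e-01  3.87706689e-04  3.73030882e-01]
 [-3.92295776e-04 -9.99999921e-01  6.36066484e-05]] [ 0.18052615  0.32164571 -0.68740693  1.83948164  0.23137819  1.06152156
 -0.21327381]
[-0.0004, 0.0788, 0.0, -0.0, 0.0, -0.0001, 1]
```

View pics/scene1.png

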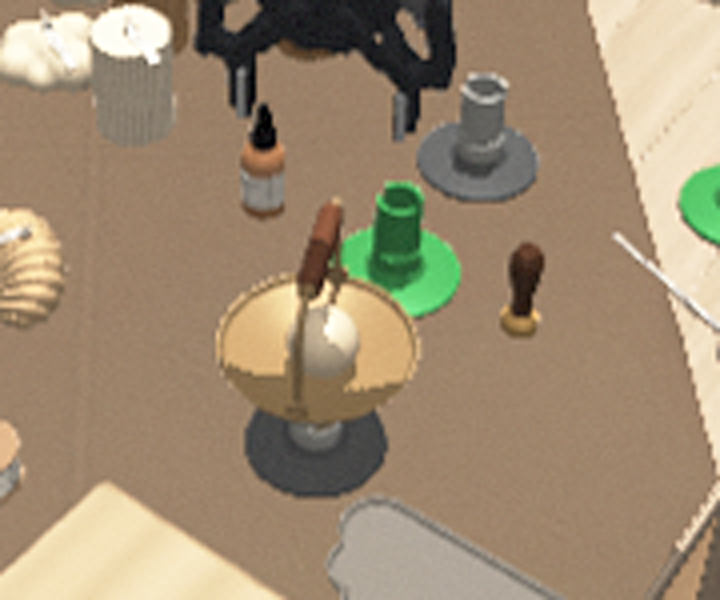

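View pics/top1.png

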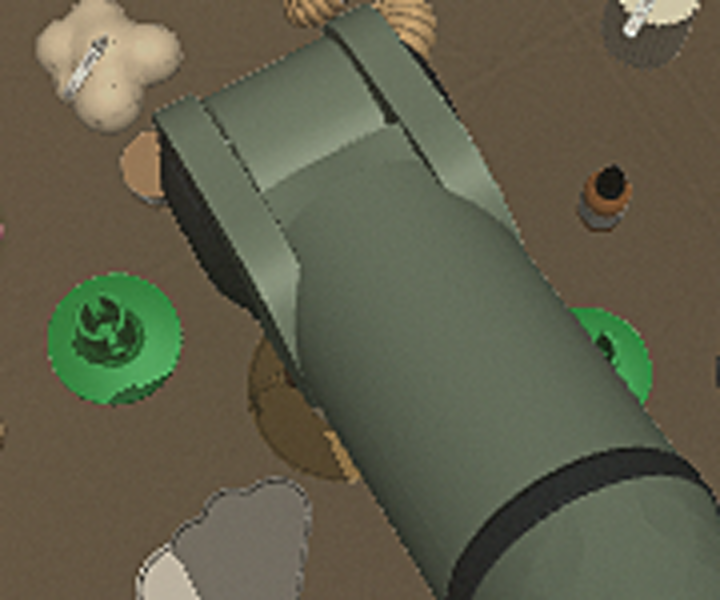

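Call:
{"fn": "jog_arm", "kwargs": {"deltas": [[0, 0.025, 0, 0, 0, 0, 1], [0, 0.045, 0, 0, 0, 0, 1], [0, 0.06, 0, 0, 0, 0, 1], [0, 0.07, 0, 0, 0, 0, 1], [0, 0.075, 0, 0, 0, 0, 1], [0, 0.079, 0, 0, 0, 0, 1], [0, 0.079, 0, 0, 0, 0, 1]]}}

```text
clock: 3.3
position: [0.4823, 0.1222, 0.1909]
tool_rot: [[0.373, 0.0, 0.928], [-0.928, 0.0, 0.373], [-0.0, -1.0, 0.0]]
force: [-0.5, 0.3, -0.0]
grip_width: 0.998
```

Run:
```python
from h import *
from station import r,cams
c=cams.camera('scene')
cv2.imwrite('pics/s2.png',cv2.resize(c['color'][170:280,230:340,::-1],None,fx=5,fy=5,interpolation=cv2.INTER_CUBIC))
s=r.get_state();print(s['clock'],s['position'],s['force'])
```

```text
3.35 [0.48239235 0.12236596 0.19116901] [-0.42749864 -0.03195401 -0.05698422]
```

View pics/s2.png

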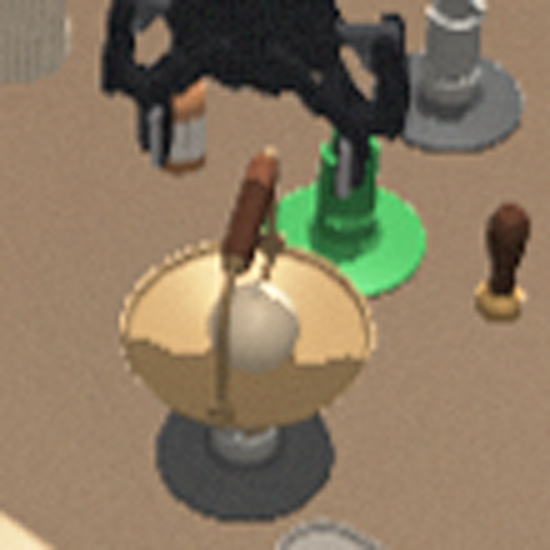

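Run:
```python
from h import *
from station import r,cams
c=cams.camera('scene');K=c['intrinsics'];T=np.linalg.inv(c['world_from_camera'])
s=r.get_state();R=np.array(s['tool_rot'])
def pr(p):
    q=T[:3,:3]@p+T[:3,3];return ((K@q)[:2]/q[2]-[230,170])*5
p=s['position']
print('handle',pr(p+R@[0,.003,0]))
for a in(-.0425,.0425,-.05,.05):
    for b in(.009,.022):print(a,b,pr(p+R@[0,b,a]))
W=cloud(c)
# points of gripper tips
for (u,v) in((155,150),(160,155),(345,180),(347,190),(350,160),(152,135)):
    print(u,v,W[170+v//5,230+u//5], (R.T@(W[170+v//5,230+u//5]-p)).round(4))
```

```text
handle [246.76943669 208.41653516]
-0.0425 0.009 [329.42764699 230.77403494]
-0.0425 0.022 [328.37124947 249.05613051]
0.0425 0.009 [164.58749527 203.27911819]
0.0425 0.022 [164.79333093 221.58004313]
-0.05 0.009 [344.13992234 233.22800493]
-0.05 0.022 [342.9695917  251.50820552]
0.05 0.009 [150.20827099 200.88070027]
0.05 0.022 [150.52296744 219.18305851]
155 150 [0.51603564 0.15348378 0.23364047] [-0.0163 -0.0424  0.0428]
160 155 [0.51873582 0.14580407 0.22304166] [-0.0082 -0.0318  0.0425]
345 180 [0.43365929 0.11024419 0.22527702] [-0.0069 -0.0341 -0.0497]
347 190 [0.43275968 0.1111923  0.21979281] [-0.0081 -0.0286 -0.0502]
350 160 [0.43105421 0.11114275 0.24065522] [-0.0087 -0.0494 -0.0518]
152 135 [0.52105645 0.15060618 0.23870925] [-0.0118 -0.0474  0.0464]
```

Run:
```python
from h import *
from station import r,cams
c=cams.camera('scene')
s=r.get_state();R=np.array(s['tool_rot'])
W=cloud(c);Q=(W-s['position'])@R
np.set_printoptions(linewidth=200,suppress=True)
for u in(255,258,260,261,262,264,270,280,290,296,298,299,300,302,305):
    col=Q[150:216,u]
    m=(np.abs(col[:,0])<.06)&(np.abs(col[:,2])<.075)&(col[:,1]<.03)&(col[:,1]>-.13)
    v=np.where(m)[0]
    if len(v): print(u,150+v.max(),col[v.max()].round(3),'|',[(150+k,*(col[k]*1000).round().astype(int)) for k in v[-4::]])
cv2.imwrite('pics/s3.png',cv2.resize(c['color'][150:225,240:320,::-1],None,fx=9,fy=8,interpolation=cv2.INTER_NEAREST))
print(s['clock'])
```

```text
255 189 [-0.009 -0.068  0.059] | [(np.int64(186), np.int64(-10), np.int64(-79), np.int64(59)), (np.int64(187), np.int64(-7), np.int64(-73), np.int64(60)), (np.int64(188), np.int64(-11), np.int64(-73), np.int64(59)), (np.int64(189), np.int64(-9), np.int64(-68), np.int64(59))]
258 200 [-0.006 -0.03   0.053] | [(np.int64(197), np.int64(-8), np.int64(-43), np.int64(52)), (np.int64(198), np.int64(-11), np.int64(-43), np.int64(52)), (np.int64(199), np.int64(-9), np.int64(-37), np.int64(52)), (np.int64(200), np.int64(-6), np.int64(-30), np.int64(53))]
260 203 [-0.014 -0.03   0.046] | [(np.int64(200), np.int64(-13), np.int64(-39), np.int64(46)), (np.int64(201), np.int64(-12), np.int64(-34), np.int64(47)), (np.int64(202), np.int64(-13), np.int64(-32), np.int64(46)), (np.int64(203), np.int64(-14), np.int64(-30), np.int64(46))]
261 203 [-0.011 -0.027  0.044] | [(np.int64(200), np.int64(-13), np.int64(-39), np.int64(44)), (np.int64(201), np.int64(-11), np.int64(-34), np.int64(44)), (np.int64(202), np.int64(-12), np.int64(-31), np.int64(44)), (np.int64(203), np.int64(-11), np.int64(-27), np.int64
[... 2382 characters left out ...]
int64(-52)), (np.int64(206), np.int64(-7), np.int64(-35), np.int64(-52)), (np.int64(207), np.int64(-6), np.int64(-31), np.int64(-52))]
302 205 [-0.008 -0.04  -0.057] | [(np.int64(202), np.int64(-6), np.int64(-48), np.int64(-56)), (np.int64(203), np.int64(-6), np.int64(-45), np.int64(-57)), (np.int64(204), np.int64(-10), np.int64(-45), np.int64(-57)), (np.int64(205), np.int64(-8), np.int64(-40), np.int64(-57))]
305 197 [-0.01  -0.069 -0.063] | [(np.int64(194), np.int64(-15), np.int64(-83), np.int64(-63)), (np.int64(195), np.int64(-15), np.int64(-80), np.int64(-63)), (np.int64(196), np.int64(-11), np.int64(-73), np.int64(-63)), (np.int64(197), np.int64(-10), np.int64(-69), np.int64(-63))]
3.45
```

View pics/s3.png

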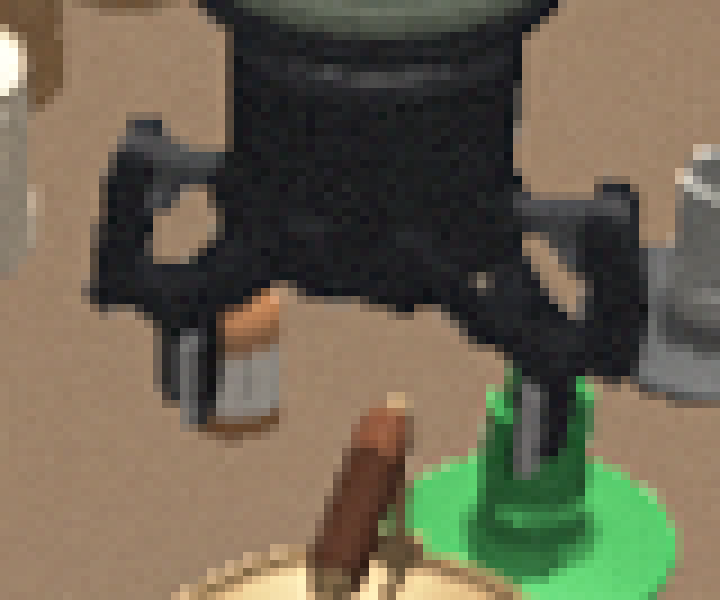

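The camera shows the fingertips about 35 mm higher than the reported TCP implies. I'll go down in steps and check each one by image.

Call:
{"fn": "jog_arm", "kwargs": {"deltas": [[0, 0.01, 0, 0, 0, 0, 1], [0, 0.02, 0, 0, 0, 0, 1], [0, 0.025, 0, 0, 0, 0, 1], [0, 0.025, 0, 0, 0, 0, 1]]}}

```text
clock: 3.85
position: [0.4819, 0.1223, 0.1653]
tool_rot: [[0.373, -0.001, 0.928], [-0.928, 0.0, 0.373], [-0.001, -1.0, -0.001]]
force: [-0.2, -0.1, -0.1]
grip_width: 0.999
```

```bash
cat >> h.py <<'E'
def tips(c,s):
    R=np.array(s['tool_rot']);W=cloud(c);Q=(W-s['position'])@R;C=c['color'].astype(int)
    out=[]
    for sg in(1,-1):
        m=(np.abs(Q[...,0])<.02)&(Q[...,2]*sg>.025)&(Q[...,2]*sg<.065)&(Q[...,1]>-.12)&(Q[...,1]<.03)&(C.max(-1)<150)&(np.ptp(C,axis=-1)<25)
        q=Q[m];out.append((m.sum(),np.sort(q[:,1])[-6:].round(3).tolist(),W[m][:,2].min().round(3)))
    return out
E
python3 - <<'E'
from h import *
from station import r,cams
c=cams.camera('scene');s=r.get_state();print(s['clock'],s['position'],s['force'],tips(c,s))
cv2.imwrite('pics/s4.png',cv2.resize(c['color'][150:225,240:320,::-1],None,fx=9,fy=8,interpolation=cv2.INTER_NEAREST))
E
```

```text
3.9 [0.48221624 0.12248558 0.16583358] [0.45138978 0.40131562 0.92008164] [(np.int64(261), [-0.034, -0.033, -0.031, -0.03, -0.03, -0.028], np.float64(0.194)), (np.int64(272), [-0.034, -0.033, -0.032, -0.031, -0.031, -0.027], np.float64(0.193))]
```

View pics/s4.png

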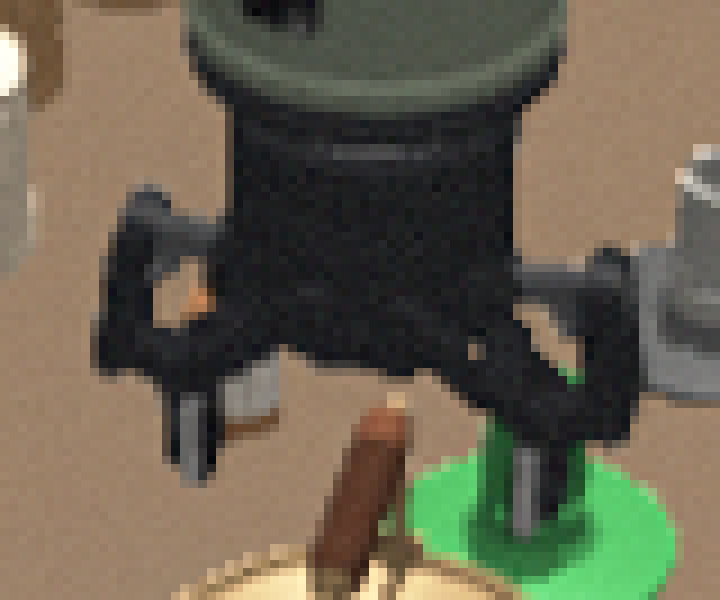

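Call:
{"fn": "jog_arm", "kwargs": {"deltas": [[0, 0.006, 0, 0, 0, 0, 1], [0, 0.012, 0, 0, 0, 0, 1], [0, 0.012, 0, 0, 0, 0, 1]]}}

```text
clock: 4.2
position: [0.4818, 0.1224, 0.153]
tool_rot: [[0.373, -0.001, 0.928], [-0.928, 0.0, 0.373], [-0.001, -1.0, -0.001]]
force: [-0.3, -0.4, -0.1]
grip_width: 1.002
```

Run:
```python
from h import *
from station import r,cams
c=cams.camera('scene');s=r.get_state();print(s['clock'],s['position'],s['force'],tips(c,s))
cv2.imwrite('pics/s5.png',cv2.resize(c['color'][160:235,240:320,::-1],None,fx=9,fy=8,interpolation=cv2.INTER_NEAREST))
```

```text
4.25 [0.4819437  0.12248423 0.15342854] [-0.06371383  1.31476579  0.34534962] [(np.int64(252), [-0.033, -0.032, -0.032, -0.031, -0.029, -0.028], np.float64(0.182)), (np.int64(275), [-0.034, -0.033, -0.032, -0.031, -0.03, -0.029], np.float64(0.182))]
```

View pics/s5.png

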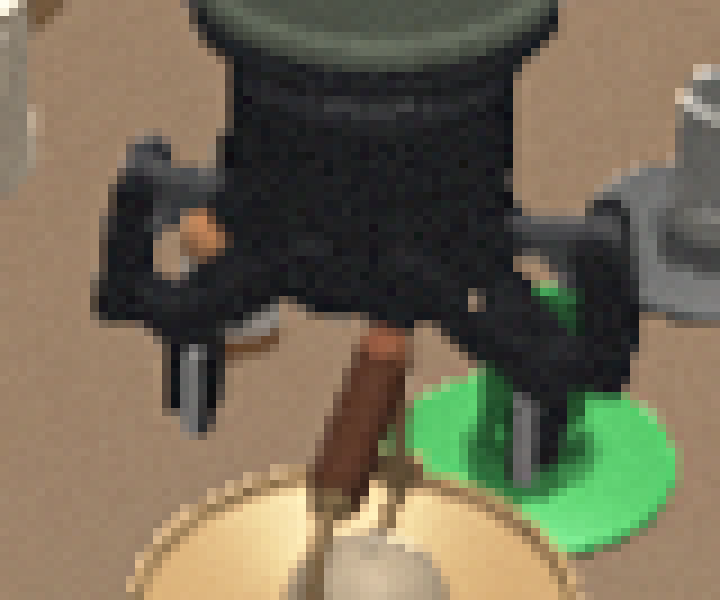

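Call:
{"fn": "jog_arm", "kwargs": {"deltas": [[0, 0, 0, 0, 0, 0, 0.4], [0, 0, 0, 0, 0, 0, 0], [0, 0, 0, 0, 0, 0, -0.3], [0, 0, 0, 0, 0, 0, -0.5], [0, 0, 0, 0, 0, 0, -0.55], [0, 0, 0, 0, 0, 0, -0.6], [0, 0, 0, 0, 0, 0, -0.65], [0, 0, 0, 0, 0, 0, -0.7]], "force": 40}}

```text
clock: 5.05
position: [0.4822, 0.1226, 0.1536]
tool_rot: [[0.373, -0.0, 0.928], [-0.928, 0.001, 0.373], [-0.001, -1.0, -0.0]]
force: [1.4, 0.2, 1.8]
grip_width: 0.176
```

Call:
{"fn": "jog_arm", "kwargs": {"deltas": [[0, 0, 0, 0, 0, 0, -0.8], [0, 0, 0, 0, 0, 0, -1], [0, 0, 0, 0, 0, 0, -1], [0, 0, 0, 0, 0, 0, -1]], "force": 60}}

```text
clock: 5.45
position: [0.4823, 0.1226, 0.1536]
tool_rot: [[0.373, -0.0, 0.928], [-0.928, 0.001, 0.373], [-0.001, -1.0, -0.0]]
force: [1.4, 0.4, 2.5]
grip_width: 0.179
```

Run:
```python
from h import *
from station import r,cams
c=cams.camera('scene');s=r.get_state();print(s['clock'],s['position'],s['force'],s['moment'],s['grip_width'],s['joints'])
cv2.imwrite('pics/s6.png',cv2.resize(c['color'][170:270,235:325,::-1],None,fx=8,fy=6,interpolation=cv2.INTER_NEAREST))
```

```text
5.5 [0.48227776 0.12263184 0.15362169] [1.1438367  0.29002202 1.87506383] [ 0.05675434 -0.29439751 -0.01380836] 0.17501832020459387 [ 0.11007964  0.47054999 -0.62458899  1.97037866  0.37187157  0.81522581
 -0.33978614]
```

View pics/s6.png

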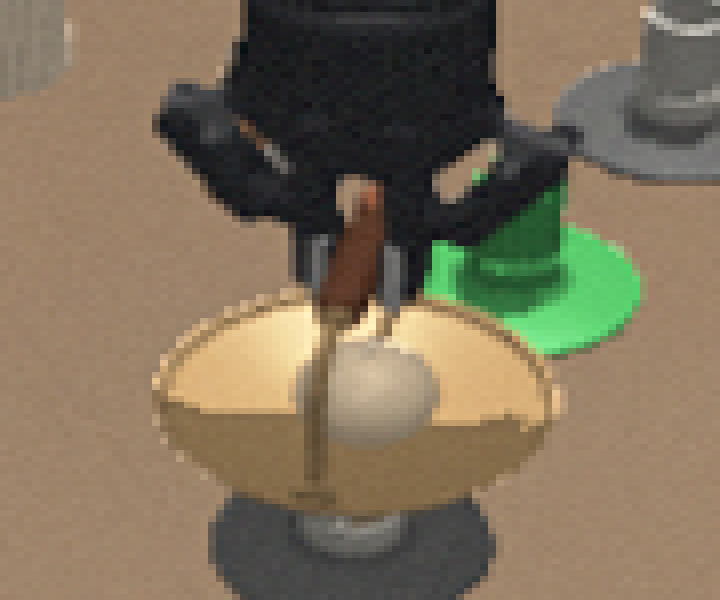

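Call:
{"fn": "jog_arm", "kwargs": {"deltas": [[0, -0.0005, 0, 0, 0, 0, -1], [0, -0.001, 0, 0, -0.003, 0, -1], [0, -0.001, 0, 0, -0.008, 0, -1], [0, -0.001, 0, 0, -0.015, 0, -1], [0, -0.001, 0, 0, -0.023, 0, -1], [0, -0.001, 0, 0, -0.031, 0, -1], [0, -0.001, 0, 0, -0.039, 0, -1], [0, -0.001, 0, 0, -0.046, 0, -1], [0, -0.001, 0, 0, -0.05, 0, -1], [0, -0.001, 0, 0, -0.05, 0, -1]]}}

```text
clock: 6.5
position: [0.4823, 0.1226, 0.1546]
tool_rot: [[0.514, -0.0, 0.858], [-0.858, 0.001, 0.514], [-0.001, -1.0, 0.0]]
force: [0.1, 0.8, -4.5]
grip_width: 0.177
```

```bash
cat > st.py <<'E'
from h import *
from station import r,cams
import sys
from scipy.spatial.transform import Rotation as Ro
s=r.get_state();R=np.array(s['tool_rot']);p=s['position']
print(s['clock'],p.round(4),'yaw',np.degrees(np.arctan2(R[1,2],R[0,2])).round(2),'f',s['force'].round(1),'m',s['moment'].round(2),'w',round(s['grip_width'],3),'j',s['joints'].round(2))
print('tool down vec',R[:,1].round(4),'to axis:',(R.T@(np.array([.4823,.1226,p[2]])-p)).round(4))
if len(sys.argv)>1:
    c=cams.camera('scene');cv2.imwrite(f'pics/{sys.argv[1]}.png',cv2.resize(c['color'][150:270,215:345,::-1],None,fx=6,fy=5,interpolation=cv2.INTER_CUBIC))
E
python3 st.py s7
```

```text
6.5 [0.4823 0.1226 0.1546] yaw 30.95 f [ 0.1  0.8 -4.5] m [-0.05  0.02 -0.01] w 0.177 j [ 0.14  0.48 -0.66  1.97  0.39  0.83 -0.2 ]
tool down vec [-3.e-04  6.e-04 -1.e+00] to axis: [-0.  0.  0.]
```

View pics/s7.png

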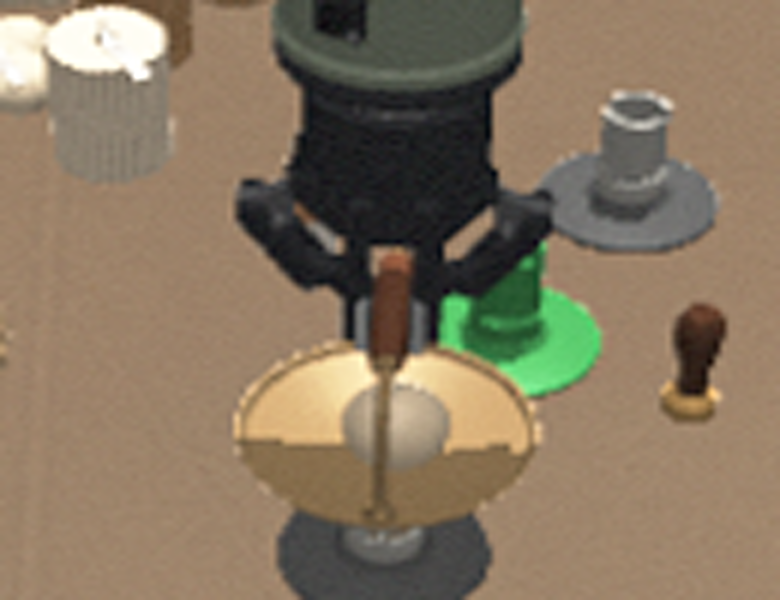

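Call:
{"fn": "jog_arm", "kwargs": {"deltas": [[0, 0, 0, 0, -0.004, 0, -1], [0, 0, 0, 0, -0.012, 0, -1], [0, 0, 0, 0, -0.025, 0, -1], [0, 0, 0, 0, -0.04, 0, -1], [0, 0, 0, 0, -0.056, 0, -1], [0, 0, 0, 0, -0.072, 0, -1], [0, 0, 0, 0, -0.087, 0, -1], [0, 0, 0, 0, -0.1, 0, -1], [0, 0, 0, 0, -0.108, 0, -1], [0, 0, 0, 0, -0.111, 0, -1]]}}

```text
clock: 7.55
position: [0.4823, 0.1226, 0.1546]
tool_rot: [[0.777, -0.0, 0.63], [-0.63, 0.001, 0.777], [-0.001, -1.0, 0.0]]
force: [0.4, 0.1, -3.6]
grip_width: 0.178
```

```bash
python3 st.py
```

```text
7.55 [0.4823 0.1226 0.1546] yaw 50.95 f [ 0.4  0.1 -3.6] m [ 0.01 -0.01  0.08] w 0.178 j [ 0.2   0.5  -0.75  1.97  0.45  0.85  0.1 ]
tool down vec [-4.e-04  7.e-04 -1.e+00] to axis: [-0.  0.  0.]
```

Call:
{"fn": "jog_arm", "kwargs": {"deltas": [[0, 0, 0, 0, -0.004, 0, -1], [0, 0, 0, 0, -0.012, 0, -1], [0, 0, 0, 0, -0.025, 0, -1], [0, 0, 0, 0, -0.04, 0, -1], [0, 0, 0, 0, -0.056, 0, -1], [0, 0, 0, 0, -0.072, 0, -1], [0, 0, 0, 0, -0.087, 0, -1], [0, 0, 0, 0, -0.1, 0, -1], [0, 0, 0, 0, -0.108, 0, -1], [0, 0, 0, 0, -0.111, 0, -1]]}}

```text
clock: 8.55
position: [0.4823, 0.1225, 0.1546]
tool_rot: [[0.945, -0.0, 0.326], [-0.326, 0.001, 0.945], [-0.001, -1.0, 0.001]]
force: [-0.3, -1.0, -4.3]
grip_width: 0.186
```

```bash
python3 st.py s8
```

```text
8.55 [0.4823 0.1225 0.1546] yaw 70.99 f [-0.3 -1.  -4.3] m [-0.   -0.03  0.02] w 0.186 j [ 0.26  0.53 -0.84  1.96  0.5   0.87  0.39]
tool down vec [-4.e-04  7.e-04 -1.e+00] to axis: [0.     0.     0.0001]
```

View pics/s8.png

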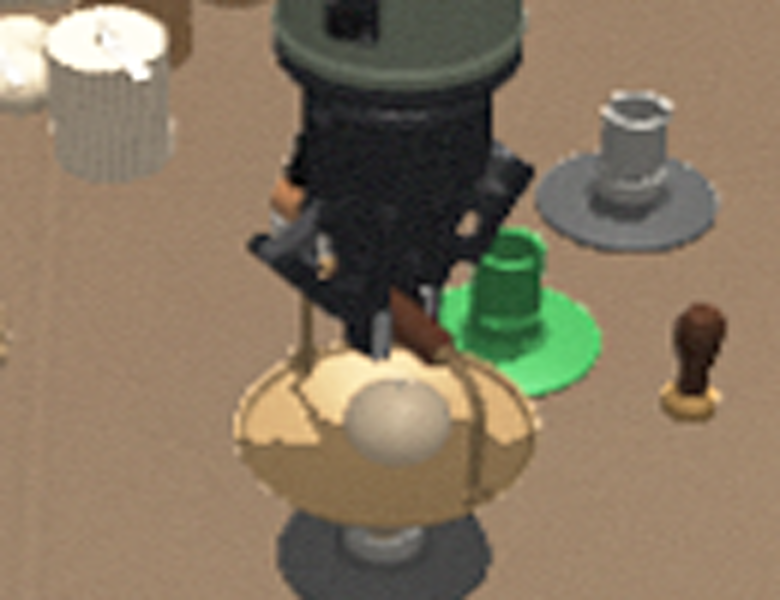

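Turning well, and the ball is still central. The yaw is 49° from the start so far.

Call:
{"fn": "jog_arm", "kwargs": {"deltas": [[0, 0, 0, 0, -0.004, 0, -1], [0, 0, 0, 0, -0.012, 0, -1], [0, 0, 0, 0, -0.025, 0, -1], [0, 0, 0, 0, -0.04, 0, -1], [0, 0, 0, 0, -0.056, 0, -1], [0, 0, 0, 0, -0.072, 0, -1], [0, 0, 0, 0, -0.087, 0, -1], [0, 0, 0, 0, -0.1, 0, -1], [0, 0, 0, 0, -0.108, 0, -1], [0, 0, 0, 0, -0.111, 0, -1]]}}

```text
clock: 9.6
position: [0.4823, 0.1225, 0.1545]
tool_rot: [[1.0, -0.0, -0.018], [0.018, 0.001, 1.0], [-0.0, -1.0, 0.001]]
force: [0.1, -0.2, -4.0]
grip_width: 0.18
```

```bash
python3 st.py
```

```text
9.6 [0.4823 0.1225 0.1545] yaw 91.02 f [ 0.1 -0.2 -4. ] m [-0.04 -0.01  0.01] w 0.18 j [ 0.32  0.55 -0.92  1.96  0.56  0.91  0.69]
tool down vec [-5.e-04  7.e-04 -1.e+00] to axis: [0.     0.     0.0001]
```

Call:
{"fn": "jog_arm", "kwargs": {"deltas": [[0, 0, 0, 0, -0.004, 0, -1], [0, 0, 0, 0, -0.012, 0, -1], [0, 0, 0, 0, -0.025, 0, -1], [0, 0, 0, 0, -0.04, 0, -1], [0, 0, 0, 0, -0.056, 0, -1], [0, 0, 0, 0, -0.072, 0, -1], [0, 0, 0, 0, -0.087, 0, -1], [0, 0, 0, 0, -0.1, 0, -1], [0, 0, 0, 0, -0.108, 0, -1], [0, 0, 0, 0, -0.111, 0, -1]]}}

```text
clock: 10.6
position: [0.4823, 0.1225, 0.1545]
tool_rot: [[0.933, -0.001, -0.359], [0.359, 0.001, 0.933], [-0.0, -1.0, 0.001]]
force: [1.0, -0.3, -4.9]
grip_width: 0.179
```

```bash
python3 st.py s9
```

```text
10.6 [0.4823 0.1225 0.1545] yaw 111.06 f [ 1.  -0.3 -4.9] m [ 0.02 -0.   -0.06] w 0.179 j [ 0.37  0.59 -1.01  1.96  0.62  0.94  0.99]
tool down vec [-5.e-04  8.e-04 -1.e+00] to axis: [0.0001 0.     0.0001]
```

View pics/s9.png

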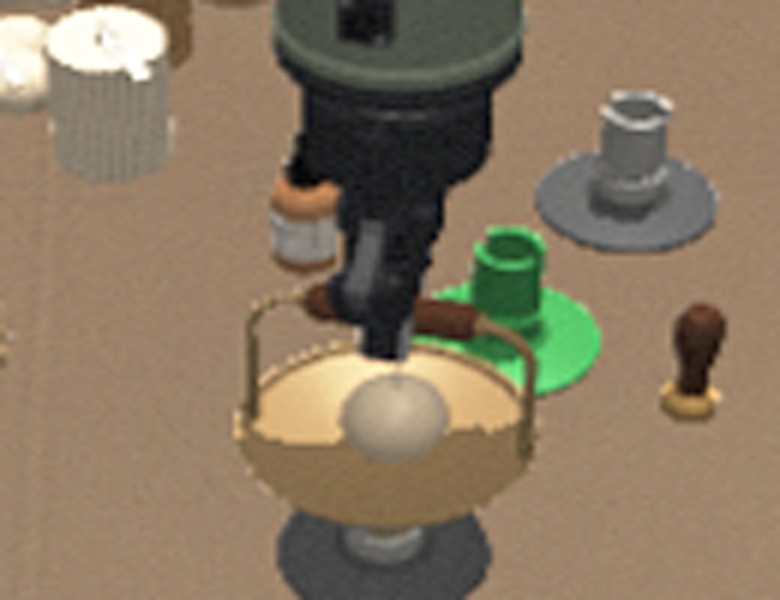

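Call:
{"fn": "jog_arm", "kwargs": {"deltas": [[0, -0.0005, 0, 0, 0, 0, -1], [0, -0.001, 0, 0, 0, 0, -1], [0, -0.002, 0, 0, 0, 0, -1], [0, -0.003, 0, 0, 0, 0, -1], [0, -0.004, 0, 0, 0, 0, -1], [0, -0.005, 0, 0, 0, 0, -1], [0, -0.006, 0, 0, 0, 0, -1], [0, -0.007, 0, 0, 0, 0, -1], [0, -0.0075, 0, 0, 0, 0, -1], [0, -0.0075, 0, 0, 0, 0, -1]]}}

```text
clock: 11.65
position: [0.4823, 0.1225, 0.1621]
tool_rot: [[0.933, -0.0, -0.359], [0.359, 0.001, 0.933], [-0.0, -1.0, 0.001]]
force: [-0.3, 0.4, -4.9]
grip_width: 0.182
```

```bash
python3 st.py
```

```text
11.65 [0.4823 0.1225 0.1621] yaw 111.05 f [-0.3  0.4 -4.9] m [0.01 0.01 0.03] w 0.182 j [ 0.38  0.58 -1.02  1.95  0.61  0.95  1.  ]
tool down vec [-4.e-04  8.e-04 -1.e+00] to axis: [0.     0.     0.0001]
```

Call:
{"fn": "jog_arm", "kwargs": {"deltas": [[0, -0.001, 0, 0, 0, 0, -1], [0, -0.004, 0, 0, 0, 0, -1], [0, -0.008, 0, 0, 0, 0, -1], [0, -0.013, 0, 0, 0, 0, -1], [0, -0.018, 0, 0, 0, 0, -1], [0, -0.023, 0, 0, 0, 0, -1], [0, -0.028, 0, 0, 0, 0, -1], [0, -0.032, 0, 0, 0, 0, -1], [0, -0.035, 0, 0, 0, 0, -1], [0, -0.036, 0, 0, 0, 0, -1]]}}

```text
clock: 12.65
position: [0.4824, 0.1224, 0.1984]
tool_rot: [[0.933, -0.0, -0.359], [0.359, 0.001, 0.933], [0.0, -1.0, 0.001]]
force: [0.0, -0.7, -4.6]
grip_width: 0.175
```

```bash
python3 st.py s10
```

```text
12.65 [0.4824 0.1224 0.1984] yaw 111.05 f [ 0.  -0.7 -4.6] m [0.05 0.   0.03] w 0.175 j [ 0.41  0.53 -1.06  1.91  0.55  1.02  1.05]
tool down vec [-1.e-04  8.e-04 -1.e+00] to axis: [-0.0001  0.      0.0002]
```

View pics/s10.png

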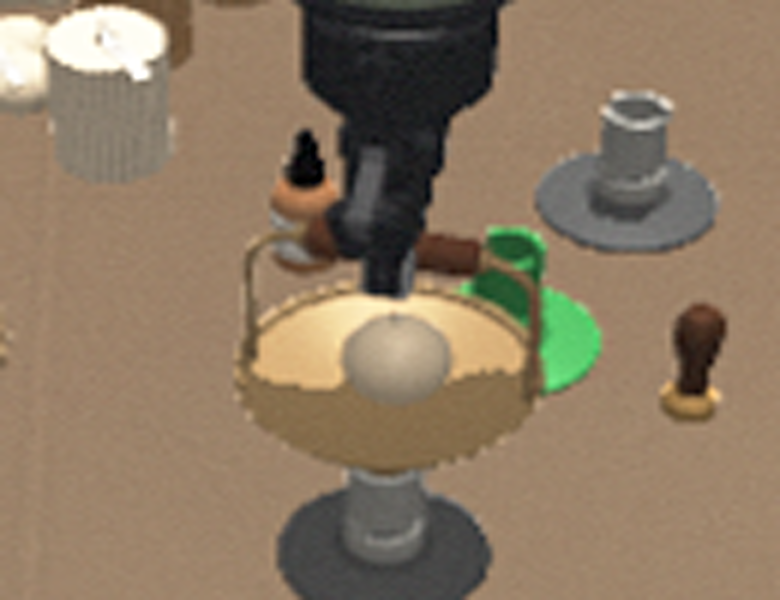

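Call:
{"fn": "jog_arm", "kwargs": {"deltas": [[0, -0.001, 0, 0, 0, 0, -1], [0, -0.004, 0, 0, 0, 0, -1], [0, -0.008, 0, 0, 0, 0, -1], [0, -0.013, 0, 0, 0, 0, -1], [0, -0.018, 0, 0, 0, 0, -1], [0, -0.023, 0, 0, 0, 0, -1], [0, -0.028, 0, 0, 0, 0, -1], [0, -0.032, 0, 0, 0, 0, -1], [0, -0.035, 0, 0, 0, 0, -1], [0, -0.036, 0, 0, 0, 0, -1]]}}

```text
clock: 13.7
position: [0.4825, 0.1225, 0.2346]
tool_rot: [[0.933, 0.0, -0.359], [0.359, 0.001, 0.933], [0.0, -1.0, 0.001]]
force: [0.6, 0.3, -3.0]
grip_width: 0.179
```

Call:
{"fn": "jog_arm", "kwargs": {"deltas": [[0, -0.001, 0, 0, 0, 0, -1], [0, -0.004, 0, 0, 0, 0, -1], [0, -0.008, 0, 0, 0, 0, -1], [0, -0.013, 0, 0, 0, 0, -1], [0, -0.018, 0, 0, 0, 0, -1], [0, -0.023, 0, 0, 0, 0, -1], [0, -0.027, 0, 0, 0, 0, -1], [0, -0.03, 0, 0, 0, 0, -1], [0, -0.032, 0, 0, 0, 0, -1], [0, -0.032, 0, 0, 0, 0, -1]]}}

```text
clock: 14.7
position: [0.4826, 0.1224, 0.2668]
tool_rot: [[0.933, 0.0, -0.359], [0.359, 0.001, 0.933], [0.001, -1.0, 0.001]]
force: [-0.8, -0.5, -4.6]
grip_width: 0.182
```

```bash
python3 st.py s11
python3 - <<'E'
from h import *
from station import r,cams
c=cams.camera('scene');W=cloud(c);p=r.get_state()['position']
# rim plane fit: points of the dish by colour/height
m=(np.hypot(W[...,0]-p[0],W[...,1]-p[1])<.075)&(np.hypot(W[...,0]-p[0],W[...,1]-p[1])>.061)&(W[...,2]>.195)&(W[...,2]<.225)
q=W[m];A=np.c_[q[:,:2]-p[:2],np.ones(len(q))];x=np.linalg.lstsq(A,q[:,2],rcond=None)[0];print(len(q),x,'tilt deg',np.degrees(np.hypot(*x[:2])))
C=c['color'].astype(int)
m=(np.hypot(W[...,0]-p[0],W[...,1]-p[1])<.035)&(W[...,2]>.13)&(W[...,2]<.27)&(np.ptp(C,axis=-1)<50)&(C.min(-1)>80)
q=W[m]
from scipy.optimize import least_squares
f=least_squares(lambda b:np.linalg.norm(q-b,axis=1)-.024,[*p[:2],.225],loss='soft_l1',f_scale=.002);print('ball',len(q),f.x,f.x-p)
E
```

```text
14.7 [0.4826 0.1224 0.2668] yaw 111.04 f [-0.8 -0.5 -4.6] m [ 0.01  0.02 -0.01] w 0.182 j [ 0.47  0.45 -1.12  1.83  0.45  1.14  1.14]
tool down vec [ 4.e-04  8.e-04 -1.e+00] to axis: [-0.0002  0.      0.0002]
254 [-0.01183027  0.01101056  0.21274138] tilt deg 0.9259745947438315
ball 278 [0.48036573 0.11915489 0.21909116] [-0.00209591 -0.00317537 -0.04745721]
```

View pics/s11.png

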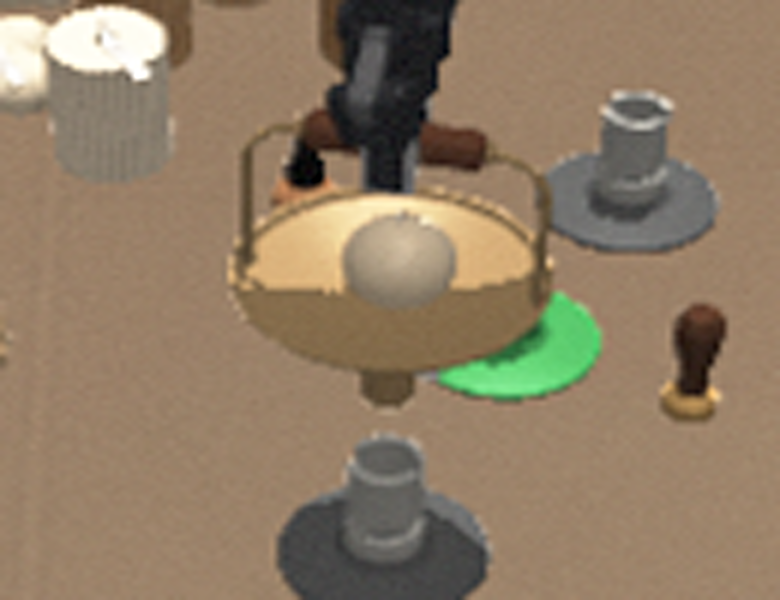

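Call:
{"fn": "jog_arm", "kwargs": {"deltas": [[0, 0, 0, 0, 0, 0, -1], [0, 0, 0, 0, 0, 0, -1], [0, 0, 0, 0, 0, 0, -1], [0, 0, 0, 0, 0, 0, -1], [0, 0, 0, 0, 0, 0, -1], [0, 0, 0, 0, 0, 0, -1]]}}

```text
clock: 15.4
position: [0.4824, 0.1224, 0.2665]
tool_rot: [[0.933, -0.0, -0.359], [0.359, 0.001, 0.933], [0.0, -1.0, 0.001]]
force: [0.1, 0.2, -4.0]
grip_width: 0.175
```

```bash
python3 st.py s12
python3 - <<'E'
from station import r
print(r.get_state()['qvel'].round(4));print(r.sign_off())
E
```

```text
15.4 [0.4824 0.1224 0.2665] yaw 111.04 f [ 0.1  0.2 -4. ] m [ 0.04 -0.    0.01] w 0.175 j [ 0.47  0.45 -1.12  1.83  0.45  1.14  1.14]
tool down vec [-0.e+00  7.e-04 -1.e+00] to axis: [-0.      0.      0.0003]
[ 0.     -0.0016 -0.     -0.0013 -0.0002 -0.0004  0.0007]
the job is handed in; nothing more can be done
None
```

View pics/s12.png

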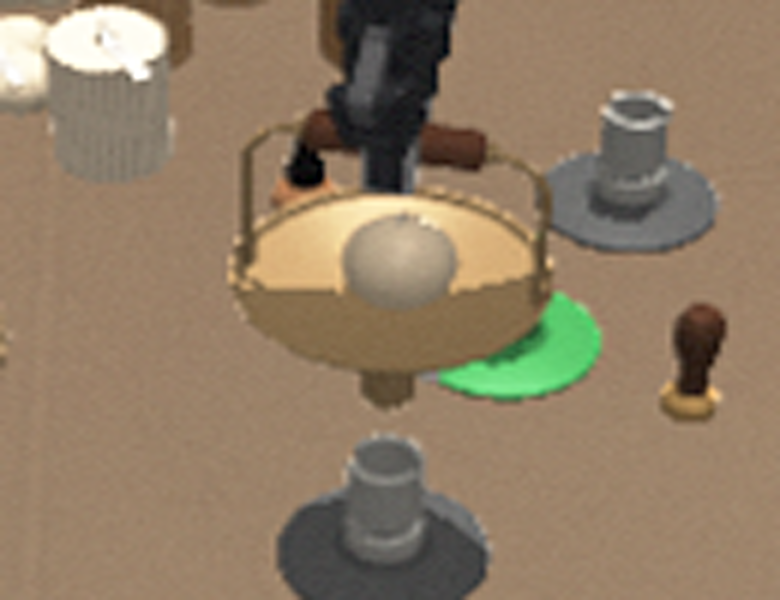

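The job is handed in at 15.4 s. I gripped the wooden handle with 60 N, turned the dish 89° anticlockwise about the tube's axis, and drew it straight up about 112 mm in total. The arm is still holding it.

**Last checks**
- **Clearance:** the last picture shows the stem well clear of the tube. By the lift height, its lower end is about 46 mm above the mouth.
- **Level:** the tool's tilt is under 0.1°, and a fit to the dish rim gave about 0.9°, which is near measurement noise.
- **Ball:** it looks central in the picture. The fit put it within about 4 mm of the tool's axis, also near the noise.
- **Stillness and force:** joint speeds are about zero. The wrist carries about 4 N, which is the weight of the dish and ball, with almost no sideways force.
- **Other things on the bench:** those in view had not moved. I did not check the rest again after the lift.

**One disagreement:** the pictures showed the fingertips about 35 mm higher than the reported tool position implied. I set the grip height from the pictures. The fingers then closed to about 15 mm, against the handle's stated 16 mm, and the grip held.

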